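# Dispense four handle blanks into the tray

### The job

Set the empty blue tray on the bench square and centred under the dispenser's chute, its long side up against the dispenser's front. Then work the sprung red lever to drop exactly four handle blanks into the tray, one per stroke: press it each time all the way down to its stop, which you feel, without forcing it, and let it come right back up. Leave the tray in its place, the other blanks in the magazine and everything else on the bench where it is.

Things in the scene. Friction and masses are not known exactly. Their poses are not given: they have to be found in the camera images.
- dispenser: Handle-blank dispenser bolted to the bench: green base 160 x 170 mm, aluminium magazine 250 mm tall, 32 mm deep, 124 mm wide, and a chute sloping down at its front. Origin on the bench under the middle of the magazine; x to its back, y to its left (lever side), z up; blanks come out towards -x. Its front apron, the flat face the tray goes against, is at x = -62 mm, 140 mm wide, 42 mm high.
- tray_place (a point): On the bench under the chute, 125 mm in front of the dispenser's origin, axes as the dispenser's: where the middle of the tray's underside is when the tray stands square, centred and touching the apron.
- chute_end (a point): Middle of the chute's lower edge, 90 mm in front of the dispenser's origin and 58 mm above the bench. The chute is 123 mm wide with its side plates; its underside here is 53 mm above the bench, so it overhangs the tray's inside by 20 mm.
- tray: Open blue tray, 126 mm (its x) by 156 mm (its y) outside, 45 mm high, walls and floor 8 mm thick, about 0.3 kg, loose on the bench; it may be slid or carried. It is the same either way round. Origin in the middle of its underside, z up.
- lever (a joint): Angle of the sprung lever, rad: 0 at rest (up), growing as it is pressed. Linkage slack differs from case to case: the stop comes anywhere from about 0.49 to 0.78 rad (64 to 101 mm of pad travel), the same for all strokes of a case. A blank drops only in the last 4 mm or so of pad travel before the stop; the next one is ready only when the lever is back below 0.06 rad.
- lever_pivot (a point): The lever's pivot, level along the dispenser's y, 65 mm above the bench straight below the magazine's middle, drawn level with the pad (120 mm to the left of the dispenser's middle). The pad's middle swings about it at 130 mm, from 0.52 rad above level at rest, down and slightly away from the dispenser.
- lever_pad (a point): Red ribbed press pad, 60 mm along the lever by 44 mm wide, beside the chute; press from above. The point is the middle of its top face, 134 mm above the bench at rest, 37 to 75 mm at the stop; axes as the dispenser's at rest, tilting with the lever. Resists with 3 to 4 N at the top, 8 to 11 N just before the stop, then about 3 N more for every mm; over 35 N damages it.
- blank1: Round wooden handle blank, 18 mm thick, 110 mm long, about 22 g, with one blue-dipped end, lying level in the magazine, the lowest of seven: the first to come out. Origin at its middle, y along its length.
- blank2: Round wooden handle blank, 18 mm thick, 110 mm long, about 22 g, with one blue-dipped end, lying level in the magazine, number 2 from the bottom at the start. Origin at its middle, y along its length.
- blank3: Round wooden handle blank, 18 mm thick, 110 mm long, about 22 g, with one blue-dipped end, lying level in the magazine, number 3 from the bottom at the start. Origin at its middle, y along its length.
- blank4: Round wooden handle blank, 18 mm thick, 110 mm long, about 22 g, with one blue-dipped end, lying level in the magazine, number 4 from the bottom at the start. Origin at its middle, y along its length.
- blank5: Round wooden handle blank, 18 mm thick, 110 mm long, about 22 g, with one blue-dipped end, lying level in the magazine, number 5 from the bottom at the start. Origin at its middle, y along its length.
- blank6: Round wooden handle blank, 18 mm thick, 110 mm long, about 22 g, with one blue-dipped end, lying level in the magazine, number 6 from the bottom at the start. Origin at its middle, y along its length.
- blank7: Round wooden handle blank, 18 mm thick, 110 mm long, about 22 g, with one blue-dipped end, lying level in the magazine, number 7 from the bottom at the start. Origin at its middle, y along its length.
- glue_bottle: Bystander: white glue bottle with an orange cap, 56 mm across, 160 mm tall, standing. To be left alone.
- wax_tin: Bystander: round brass-coloured wax tin, 84 mm across, 75 mm tall, standing. To be left alone.
- tape_roll: Bystander: yellow tape roll lying flat, 90 mm across, 28 mm high. To be left alone.
- sanding_block: Bystander: cork sanding block with a red underside, 110 x 60 x 34 mm. To be left alone.
- mallet: Bystander: hammer lying on the bench. To be left alone.
- bench_brush: Bystander: brush lying on the bench. To be left alone.
Mind the look-alikes: they are no part of the job. What is shaped like the blank7 but black or pink is not meant.

How it is judged:
On the way, in this order (a step that is already met when the one before it is completed fails the run):
1. the tray stands square and centred under the chute against the apron (x of tray in the frame of tray_place between -0.012 and 0.012 m and y of tray in the frame of tray_place between -0.015 and 0.015 m and angle between the x axis of tray and the x axis of dispenser, either way round below 0.12 rad and height (world z) of tray below 0.005 m and x of blank1 in the frame of dispenser between -0.008 and 0.015 m and z of blank1 in the frame of dispenser above 0.1 m), for 0.2 s.
2. the first blank lies in the tray (x of blank1 in the frame of tray between -0.06 and 0.06 m and y of blank1 in the frame of tray between -0.075 and 0.075 m and z of blank1 in the frame of tray between 0 and 0.05 m), for 0.1 s.
3. the second blank lies in the tray (x of blank2 in the frame of tray between -0.06 and 0.06 m and y of blank2 in the frame of tray between -0.075 and 0.075 m and z of blank2 in the frame of tray between 0 and 0.05 m), for 0.1 s.
4. the third blank lies in the tray (x of blank3 in the frame of tray between -0.06 and 0.06 m and y of blank3 in the frame of tray between -0.075 and 0.075 m and z of blank3 in the frame of tray between 0 and 0.05 m), for 0.1 s.
5. the fourth blank lies in the tray (x of blank4 in the frame of tray between -0.06 and 0.06 m and y of blank4 in the frame of tray between -0.075 and 0.075 m and z of blank4 in the frame of tray between 0 and 0.05 m), for 0.1 s.
At the end, for the whole second after the job is handed in: Blanks 1 to 4 lie at rest in the tray and blanks 5 to 7 are still in the magazine; the lever is back up (below 0.06 rad); the tray stands on the bench within 12 mm (front to back) and 15 mm (sideways) of its place and within 0.12 rad of square (all of step 2 and all of step 3 and all of step 4 and all of step 5 and x of blank5 in the frame of dispenser between -0.008 and 0.015 m and z of each of blank5, blank6, blank7 in the frame of dispenser above 0.1 m and x of blank6 in the frame of dispenser between -0.008 and 0.015 m and x of blank7 in the frame of dispenser between -0.008 and 0.015 m and x of tray in the frame of tray_place between -0.012 and 0.012 m and y of tray in the frame of tray_place between -0.015 and 0.015 m and angle between the x axis of tray and the x axis of dispenser, either way round below 0.12 rad and height (world z) of tray below 0.005 m and value of joint lever below 0.06 rad and linear speed of tray below 0.02 m/s and linear speed of each of blank1, blank2, blank3, blank4 below 0.05 m/s); the robot touches nothing.
It fails at once if a fifth blank leaves the magazine (x of blank5 in the frame of dispenser below -0.03 m).
It fails at once if the lever is forced (more than 35 N) (contact force between lever and the fingers above 35 N or contact force between lever and the arm above 35 N).
It fails at once if a bystander is moved by more than 30 mm (distance of any of glue_bottle, wax_tin, tape_roll, sanding_block, mallet, bench_brush from where it was at the start of the episode above 0.03 m).
It also fails if it takes over 61 s, if anything falls off the work surface, if the arm or the gripper's body presses on something with over 40 N, if the wrist force passes 120 N, or if a joint passes its speed limit or range.

### The arm

A 6-joint arm with a two-finger parallel gripper is mounted at the origin on the work surface. World frame = base frame: x ahead of the robot, y to its left, z up, the work surface at z = 0. Lengths are in m, angles in rad, forces in N, time in s.
With the tool pointing down it reaches from about 0.25 to 0.725 m from the base axis. Payload 4 kg.
Tool frame: the origin (TCP) lies at the very end of the fingers, on their centre line; the grasp point (between the pads) lies 19 mm behind it; z points along the fingers, y is the line along which they close (so a half turn about z gives the same grasp; the last joint's range is limited). The gripper opens to 85 mm and grips with 20 to 120 N. Pads are 22 mm wide; open, the fingers measure 114 mm over their backs; the gripper's body (76 mm by 85 mm) begins 54 mm behind the grasp point. The pads swing forward as they close: fully open they stand 13 mm farther back than shut.
Start: joints at [1.312, 0.241, 0.005, 1.335, 0, 1.571], TCP at [0.128, 0.483, 0.209] pointing down, gripper open.
Joint ranges: [-2.72, 2.72], [-1.05, 1.87], [-1.09, 1.28], [-1.99, 2.15], [-1.42, 1.44], [-3.14, 3.14]. Speed limits (rad/s): [2.79, 2.79, 3.14, 3.14, 3.14, 3.14].

### API

Orientations are given as a unit quaternion [x, y, z, w].
In Python, from workcell import bot, vision, workorder gives the robot as it stands.
- The arm moves only by the shell command python3 -m creep 'ROWS' [OPENING]. ROWS is JSON, a list of rows, each a list of 2 entries, a list of its own where there are three numbers: the shift along the tool's x, y, z in mm, then the turn, a rotation vector about the tool's x, y, z in rad. In form: [[[dx, dy, dz], [wx, wy, wz]], ...]. A call has 1 to 12 rows; each row shifts and turns the commanded pose from where the row before left it, along the tool's axes as they then stand; what a row does not reach is not made up. A row lasts 1/8 s, in which the tool goes at most 62.5 mm and 10.7 degrees, less where a joint would pass 70% of its speed; a pose out of reach is approached as far as the arm can. A call is refused whole if a number of a shift passes 62.5 or a number of a turn 0.188, either way. A call with a gripper value outside its range is refused whole. OPENING is the finger opening in mm, from 0 to 85.4, set as the call begins (- or left out, the last holds). The fingers move at their own pace and stop on an object; the grip force is fixed at half the most. Time passes only in rows, so rows that do not move let the fingers close. It gives the time, the measured TCP pose, the force, the opening and the grip force at its end, in the units of the state.
- bot.get_obs(): the state, without advancing time (a new reading comes with each control period).
- vision.camera(name): name is "scene" or "top" or "wrist"; returns a dict with "image" (384x512x3 uint8, blue, green, red), "z_map" (384x512 float32, m along the optical axis (not along the pixel's ray), 0 where there is no reading), "K" (3x3 intrinsics, pixels), "rvec" (rotation vector, rad) and "tvec" (3), from world to camera coordinates, as OpenCV has them; the wrist camera has in their place "tool_from_camera" (4x4, takes a point from camera to tool coordinates, whose origin is the TCP and whose axes are the flange's). Camera axes: x right, y down, z forward; pixel columns grow to the right and rows downward; lengths in m; the calibration is good to about 2 mm. A picture is of the moment at which its call begins: read the wrist's pose just before it.
- workorder.job_done(): hands the job in; it is judged then, once.
Trained networks look in a picture, given as the dict that the camera call returned (one of the last four; its "shot" number tells which), for a name from the list of things; names that differ only in an ending like _2 or _b are one class to them, and where a whole thing is asked for, a point or a joint stands for the part that bears it (a point fixed in the world has none). Each returns a list of dicts, best first, with "score" (0 to 1); they miss things now and then, are a little off and sometimes report something else, mostly with a low value. They report only what shows in the picture. A call takes as long as a camera call. They do not tell look-alikes from the thing itself.
- vision.spot_in(picture, query): "position" ([column, row] in pixels, amid what is visible of it).
- vision.place_of(picture, query): "position" ([column, row] in pixels: a listed point, or the origin of a listed thing).
The state is a dict: "clock": time; "joint_pos": joint angles; "joint_vel": joint speeds; "tau": joint torques, N m; "eef_pos": TCP position; "tool_rot": TCP orientation; "ft_force": force on the tool from outside, world axes, zero at the start; "ft_torque": the same for the moment, N m; "grip_width": finger opening in m; "grasp_force": force on a finger pad.
Only numpy, scipy, OpenCV 4.12 (cv2) and the standard library are available. Lean on these libraries where they do the work, as an engineer would, in place of code of your own. Each camera call takes 0.05 s, during which the arm holds its last target. There are 200 camera calls.

## Working session

There is one attempt and no reset: what is moved stays moved. The work goes in short steps, Python scripts to look and compute and a shell command to move; the robot and the scene stay as the last step left them, time stands still between calls to the robot, and variables do not carry over. Pictures are saved under pics/ and viewed, at most 12 in all, crops included, and the job is handed in when it is done.

```bash
mkdir -p pics; cat > h.py <<'E'
import numpy as np, cv2
from workcell import bot, vision, workorder
def ray(p,uv):
    R,_=cv2.Rodrigues(np.array(p["rvec"],float)); t=np.array(p["tvec"],float).reshape(3)
    d=R.T@np.linalg.solve(p["K"],[uv[0],uv[1],1.]); return -R.T@t,d
def at_z(p,uv,z):
    o,d=ray(p,uv); return o+d*(z-o[2])/d[2]
def cloud(p):
    R,_=cv2.Rodrigues(np.array(p["rvec"],float)); t=np.array(p["tvec"],float).reshape(3)
    v,u=np.mgrid[:384,:512]; z=p["z_map"].astype(float)
    K=np.array(p["K"]); c=np.stack([(u-K[0,2])/K[0,0]*z,(v-K[1,2])/K[1,1]*z,z],-1)
    return (c-t)@R
E
python3 - <<'E'
from h import *
np.set_printoptions(precision=4,suppress=True)
o=bot.get_obs(); print(o["clock"],o["eef_pos"],o["tool_rot"],o["ft_force"])
ps=[]
for n in("scene","top"):
    p=vision.camera(n); ps.append(p["image"]); C=cloud(p)
    o_,_=ray(p,(0,0)); print(n,o_)
    for q,z in(("dispenser",0),("tray_place",0),("chute_end",.058),("tray",0),("lever_pad",.134),("lever_pivot",.065),("blank1",.11),("glue_bottle",0),("wax_tin",0),("tape_roll",0),("sanding_block",0),("mallet",0),("bench_brush",0)):
        for r in vision.place_of(p,q)[:2]:
            uv=r["position"]; c,rw=int(round(uv[0])),int(round(uv[1]))
            print(q,round(r["score"],2),np.round(uv,1),at_z(p,uv,z),"depth",C[min(max(rw,0),383),min(max(c,0),511)])
    np.savez(n,C=C,im=p["image"])
cv2.imwrite("pics/a.png",ps[0]);cv2.imwrite("pics/b.png",ps[1])
E
```

```text
0.0 [0.1278 0.4827 0.2079] [ 0.129   0.9916 -0.001  -0.0001] [0.3024 0.2234 0.326 ]
scene [1.2287 0.7563 0.7943]
dispenser 0.66 [266.8 252.8] [0.633  0.0734 0.    ] depth [0.687  0.1361 0.0718]
chute_end 0.56 [289.8 228.5] [0.5542 0.0879 0.058 ] depth [0.6105 0.1444 0.1215]
chute_end 0.32 [239.1 157. ] [ 0.3829 -0.3733  0.058 ] depth [ 0.34   -0.4313  0.0204]
tray 0.94 [240.1 192.8] [ 0.4881 -0.2377  0.    ] depth [ 0.5203 -0.1951  0.0334]
lever_pad 0.8 [318.  226.5] [0.5619 0.2009 0.134 ] depth [0.5549 0.195  0.1287]
lever_pivot 0.65 [290.7 261.8] [0.6583 0.1977 0.065 ] depth [0.6575 0.1981 0.0641]
lever_pivot 0.64 [238.1 189.9] [ 0.5425 -0.1753  0.065 ] depth [ 0.5252 -0.1994  0.0459]
blank1 0.71 [197.1 276. ] [0.8945 0.1193 0.11  ] depth [0.8421 0.0187 0.0021]
blank1 0.6 [303.3 339. ] [0.8317 0.4091 0.11  ] depth [0.7772 0.3604 0.0151]
glue_bottle 0.75 [334.1 311.2] [ 0.6521  0.3469 -0.    ] depth [0.6739 0.3621 0.0304]
tape_roll 0.96 [189.2 219.9] [ 0.7172 -0.2208  0.    ] depth [ 0.7358 -0.1867  0.0277]
sanding_block 0.65 [170.6 201.8] [ 0.7087 -0.3579  0.    ] depth [ 0.7132 -0
[... 744 characters left out ...]
 depth [0.644  0.0821 0.2272]
glue_bottle 0.96 [132.1 172. ] [0.6569 0.3609 0.    ] depth [0.6328 0.3295 0.1012]
glue_bottle 0.71 [208.9 161.5] [0.698  0.1032 0.    ] depth [0.6413 0.0787 0.2051]
wax_tin 0.93 [116.9 225.5] [0.4757 0.3965 0.    ] depth [0.4663 0.3698 0.0771]
tape_roll 0.82 [306.7 153.3] [ 0.7327 -0.2288  0.    ] depth [ 0.7342 -0.23   -0.0013]
tape_roll 0.53 [166.3 197.4] [0.572  0.2402 0.    ] depth [0.5498 0.2114 0.1343]
sanding_block 0.69 [349.7 164.5] [ 0.6958 -0.3741  0.    ] depth [ 0.687  -0.3656  0.0391]
mallet 0.83 [125.9 265.2] [0.3486 0.3565 0.    ] depth [0.3491 0.3487 0.0243]
bench_brush 0.87 [375.4 273.9] [ 0.335  -0.4448  0.    ] depth [ 0.3348 -0.4369  0.0224]
```

View pics/a.png

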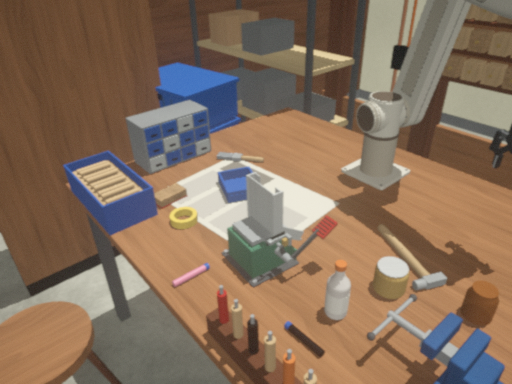

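View pics/b.png

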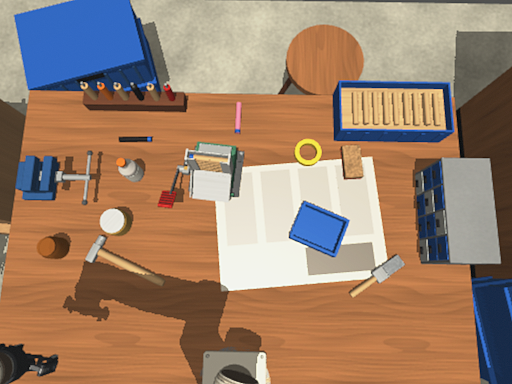

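The scene view shows the dispenser at (265,235), its red pad at (318,226) and the tray at (240,185). The top view shows the tray at (318,228), the dispenser at (212,170) and the pad at (168,198). The path between them is clear, and next I fit exact poses.

```bash
python3 - <<'E'
from h import *
np.set_printoptions(precision=4,suppress=True)
def rect(m,C,l):
    P=C[m][:,:2]; 
    (c,s,a)=cv2.minAreaRect((P*1000).astype(np.float32)); print(l,m.sum(),np.array(c),np.array(s),a)
for n in("scene","top"):
    d=np.load(n+".npz"); C=d["C"]; im=d["im"]; h=cv2.cvtColor(im,cv2.COLOR_BGR2HSV)
    X,Y,Z=C[...,0],C[...,1],C[...,2]; H,S,V=h[...,0],h[...,1],h[...,2]
    near=lambda x,y,r:(np.hypot(X-x,Y-y)<r)
    blue=(H>100)&(H<125)&(S>120)
    rect(blue&near(.478,-.259,.13)&(Z>.035)&(Z<.055),C,n+" tray rim")
    rect(blue&near(.478,-.259,.13)&(Z<.055)&(Z>-.01),C,n+" tray all")
    rect(near(.64,.085,.13)&(Z>.215)&(Z<.275),C,n+" mag top")
    rect(near(.64,.085,.1)&(Z>.12)&(Z<.275)&(Y<.17),C,n+" mag")
    rect((H>50)&(H<90)&(S>80)&near(.64,.085,.16)&(Z<.12),C,n+" green")
    red=((H<8)|(H>172))&(S>120)&near(.556,.2,.07)&(Z>.09)
    rect(red,C,n+" pad"); print(np.median(C[red],0))
    ch=near(.575,.085,.1)&(Z>.045)&(Z<.12)&(S<60)&(Y<.17)&(X<.62); rect(ch,C,n+" chute")
    # mag front plane direction via svd in scene
E
```

```text
scene tray rim 48 [ 532.0281 -264.5617] [ 57.3507 141.5536] 0.7237102389335632
scene tray all 256 [ 486.1171 -261.0354] [150.466   98.6487] 66.76567077636719
scene mag top 561 [645.8324  80.0342] [127.7826  34.8365] 83.56732177734375
scene mag 2134 [671.6998  94.7607] [111.4336 157.7108] 6.012083530426025
scene green 0 [0. 0.] [0. 0.] 0.0
scene pad 280 [548.5096 210.9073] [43.6723 52.0267] 85.17106628417969
[0.5478 0.2136 0.1344]
scene chute 138 [568.6634 116.2832] [103.7738  50.0276] 52.94932174682617
top tray rim 448 [ 474.9288 -259.9856] [157.8109 125.0843] 67.54983520507812
top tray all 2010 [ 475.005 -259.892] [157.9708 125.0919] 67.61919403076172
top mag top 511 [646.5485  77.8901] [124.0348  33.3263] 84.29316711425781
top mag 1092 [662.9851  88.5246] [150.3583 122.9034] 82.5862808227539
top green 144 [687.2079  50.3277] [216.3064 102.5012] 38.125614166259766
top pad 231 [546.3834 208.7696] [44.0239 53.2583] 84.28050994873047
[0.544  0.2089 0.1372]
top chute 864 [589.8796  83.292 ] [123.0324  68.8067] 83.55072021484375
```

```bash
python3 -m creep '[[[-60,-4.7,0],[0,0,0.118]],[[-60,-4.7,0],[0,0,0.118]],[[-60,-4.7,0],[0,0,0.118]],[[-60,-4.7,0],[0,0,0.118]],[[-60,-4.7,0],[0,0,0.118]],[[-60,-4.7,0],[0,0,0.118]],[[-60,-4.7,0],[0,0,0.118]],[[-60,-4.7,0],[0,0,0.118]],[[-60,-4.7,0],[0,0,0.118]],[[-60,-4.7,0],[0,0,0.118]],[[-60,-4.7,0],[0,0,0.118]],[[-60,-4.7,0],[0,0,0.118]]]' 45
cat >> h.py <<'E'
from scipy.spatial.transform import Rotation as Rn
def togo(pos,yaw_y):
    """shift (mm, tool axes) and tool-z turn to bring TCP to pos with tool y at world angle yaw_y deg"""
    o=bot.get_obs(); R=Rn.from_quat(o["tool_rot"]); p=np.array(o["eef_pos"])
    a=np.radians(yaw_y); y=np.array([np.cos(a),np.sin(a),0]); z=np.array([0,0,-1.]); x=np.cross(y,z)
    T=Rn.from_matrix(np.stack([x,y,z],1))
    print("t",round(o["clock"],2),"pos",np.round(p,4),"F",np.round(o["ft_force"],1),"shift mm",np.round(R.inv().apply(np.array(pos)-p)*1000,1),"turn",np.round((R.inv()*T).as_rotvec(),3),"grip",round(o["grip_width"],4),round(o["grasp_force"],1))
E
python3 -c "
from h import *
togo([.4205,-.2375,.08],-22.4)"
```

```text
clock: 2.9
eef_pos: [0.4947, -0.0721, 0.2088]
tool_rot: [0.744, 0.668, 0.0, 0.0]
ft_force: [-0.6, 0.0, -1.2]
grip_width: 0.0453
grasp_force: 0.0
t 2.9 pos [ 0.4947 -0.0721  0.2088] F [-0.6  0.  -1.2] shift mm [-172.4  -56.   128.8] turn [ 0.001 -0.     0.283] grip 0.0453 0.0
```

```bash
python3 -m creep '[[[-44.5,-9.4,32],[0,0,0.071]],[[-44.5,-9.4,32],[0,0,0.071]],[[-44.5,-9.4,32],[0,0,0.071]],[[-44.5,-9.4,32],[0,0,0.071]],[[0,0,0],[0,0,0]]]' 45 >/dev/null
python3 - <<'E'
from h import *
togo([.4205,-.2375,.022],-22.4)
p=vision.camera("wrist"); cv2.imwrite("pics/c.png",p["image"])
o=bot.get_obs(); T=np.array(p["tool_from_camera"])
z=p["z_map"].astype(float); v,u=np.mgrid[:384,:512];K=np.array(p["K"])
c=np.stack([(u-K[0,2])/K[0,0]*z,(v-K[1,2])/K[1,1]*z,z],-1)
W=Rn.from_quat(o["tool_rot"]).apply((c@T[:3,:3].T+T[:3,3]).reshape(-1,3))+o["eef_pos"]
W=W.reshape(384,512,3); h=cv2.cvtColor(p["image"],cv2.COLOR_BGR2HSV)
m=(h[...,0]>100)&(h[...,0]<125)&(h[...,1]>120)&(W[...,2]>.04)&(W[...,2]<.05)&(z>0)
P=W[m]; a=np.radians(-22.4); ax=np.array([np.cos(a),np.sin(a)]); ay=np.array([-ax[1],ax[0]])
q=(P[:,:2]-[.475,-.26]); print(m.sum(),"x",np.percentile(q@ax,[0,1,50,99,100]),"y",np.percentile(q@ay,[0,1,50,99,100]),P[:,2].mean())
E
```

```text
t 3.52 pos [ 0.417  -0.2368  0.0783] F [-0.5  0.2  0. ] shift mm [ 0.6  3.9 56.2] turn [-0.006 -0.    -0.002] grip 0.0448 0.0
8308 x [-0.06211642 -0.06203867  0.01135992  0.06349186  0.06454307] y [-0.07743035 -0.07513309  0.03627563  0.07884561  0.07946521] 0.04670052932514708
```

View pics/c.png

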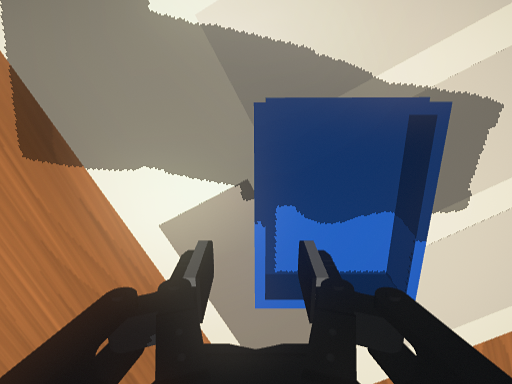

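The left wall of the tray sits at column 260, midway between the fingers (210 and 310), and the poses agree. I descend and grip.

```bash
python3 -m creep '[[[0.6,3.9,30],[-0.005,0,0]],[[0,0,30],[0,0,0]],[[0,0,0],[0,0,0]]]' 45 >/dev/null
python3 -m creep '[[[0,0,0],[0,0,0]],[[0,0,0],[0,0,0]],[[0,0,0],[0,0,0]],[[0,0,0],[0,0,0]],[[0,0,0],[0,0,0]]]' 0
python3 -c "
from h import *
togo([.4205,-.2375,.033],-22.4)"
```

```text
clock: 4.58
eef_pos: [0.4253, -0.2369, 0.0225]
tool_rot: [0.83, 0.558, 0.002, 0.003]
ft_force: [-2.1, 0.7, 7.1]
grip_width: -0.0001
grasp_force: 3.4
t 4.58 pos [ 0.4253 -0.2369  0.0225] F [-2.1  0.7  7.1] shift mm [ -2.4  -4.1 -10.5] turn [ 0.007 -0.     0.003] grip -0.0001 3.4
```

```bash
python3 - <<'E'
from h import *
p=vision.camera("wrist"); w=p["image"]; s=vision.camera("scene")["image"][130:240,180:330]
t=vision.camera("top"); C=cloud(t); h=cv2.cvtColor(t["image"],cv2.COLOR_BGR2HSV)
m=(h[...,0]>100)&(h[...,0]<125)&(h[...,1]>120)&(np.hypot(C[...,0]-.478,C[...,1]+.259)<.13)&(C[...,2]<.06)
print(cv2.minAreaRect((C[m][:,:2]*1000).astype(np.float32)), np.percentile(C[m][:,2],[50,90,99]))
cv2.imwrite("pics/d.png",np.vstack([cv2.resize(s,(512,375)),w[150:]]))
E
```

```text
((489.6405029296875, -222.354248046875), (75.36866760253906, 123.25892639160156), 67.45975494384766) [0.00974546 0.04573169 0.04896868]
```

View pics/d.png

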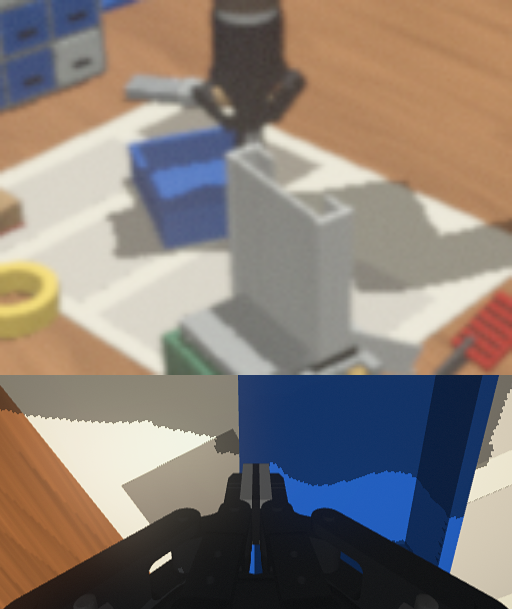

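```bash
python3 -m creep '[[[0,0,-15],[0,0,0]],[[0,0,0],[0,0,0]]]'
python3 - <<'E'
from h import *
t=vision.camera("top"); C=cloud(t); h=cv2.cvtColor(t["image"],cv2.COLOR_BGR2HSV)
m=(h[...,0]>100)&(h[...,0]<125)&(h[...,1]>120)&(np.hypot(C[...,0]-.478,C[...,1]+.259)<.13)&(C[...,2]<.1)
print(cv2.minAreaRect((C[m][:,:2]*1000).astype(np.float32)), np.percentile(C[m][:,2],[10,50,90,99]))
w=vision.camera("wrist")["image"]; cv2.imwrite("pics/e.png",w[100:])
E
```

```text
clock: 4.97
eef_pos: [0.4264, -0.2377, 0.0379]
tool_rot: [0.83, 0.558, 0.002, 0.004]
ft_force: [0.5, -0.6, 0.4]
grip_width: -0.0001
grasp_force: 0.0
((489.5048828125, -221.98223876953125), (75.65293884277344, 122.60102844238281), 67.23503875732422) [0.00543124 0.00979225 0.04501767 0.04881439]
```

View pics/e.png

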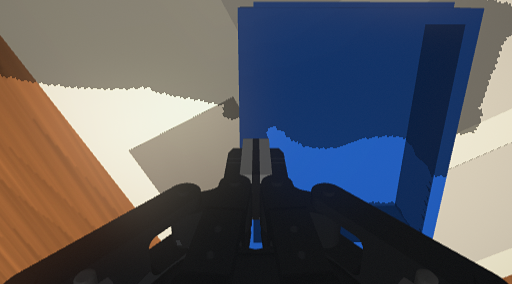

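Unclear grasp: the fingers are shut at column 256, the tray wall is at columns 238-250, and the tray did not lift. I raise, open and redo it, checking each step.

```bash
python3 -m creep '[[[0,0,-40],[0,0,0]],[[0,-5.6,0],[0,0,0]],[[0,0,0],[0,0,0]],[[0,0,0],[0,0,0]]]' 50
python3 - <<'E'
from h import *
togo([.4205,-.2375,.018],-22.4)
p=vision.camera("wrist"); o=bot.get_obs(); T=np.array(p["tool_from_camera"])
z=p["z_map"].astype(float); v,u=np.mgrid[:384,:512];K=np.array(p["K"])
c=np.stack([(u-K[0,2])/K[0,0]*z,(v-K[1,2])/K[1,1]*z,z],-1)@T[:3,:3].T+T[:3,3]
h=cv2.cvtColor(p["image"],cv2.COLOR_BGR2HSV)
b=(h[...,0]>100)&(h[...,0]<125)&(h[...,1]>120)&(z>0)
for r in (150,200,240,270,300):
    k=np.where(b[r])[0][:30:3]; print(r,[(int(j),*np.round(c[r,j]*1000).astype(int)) for j in k])
g=(z>0)&(z<.25)&~b&(c[...,2]>-.04)&(c[...,2]<.02); print("fingers",np.percentile(c[g]*1000,[1,50,99],axis=0))
fl=g&(c[...,1]<0)&(c[...,2]>-.02); fr=g&(c[...,1]>0)&(c[...,2]>-.02)
for f in(fl,fr): print(f.sum(), np.percentile(c[f]*1000,[1,50,99],axis=0) if f.sum() else 0)
E
```

```text
clock: 5.58
eef_pos: [0.4184, -0.2341, 0.0747]
tool_rot: [0.83, 0.558, 0.001, 0.001]
ft_force: [0.6, 0.0, 0.1]
grip_width: 0.0502
grasp_force: 0.0
t 5.58 pos [ 0.4184 -0.2341  0.0747] F [0.6 0.  0.1] shift mm [-2.4  3.1 56.7] turn [ 0.003 -0.     0.003] grip 0.0502 0.0
150 [(254, np.int64(48), np.int64(-1), np.int64(29)), (257, np.int64(48), np.int64(1), np.int64(29)), (260, np.int64(48), np.int64(3), np.int64(30)), (263, np.int64(48), np.int64(5), np.int64(28)), (266, np.int64(43), np.int64(8), np.int64(67)), (269, np.int64(43), np.int64(10), np.int64(66)), (272, np.int64(43), np.int64(13), np.int64(66)), (275, np.int64(43), np.int64(15), np.int64(66)), (278, np.int64(43), np.int64(17), np.int64(66)), (281, np.int64(43), np.int64(20), np.int64(66))]
200 [(254, np.int64(14), np.int64(-1), np.int64(30)), (257, np.int64(13), np.int64(1), np.int64(30)), (260, np.int64(14), np.int64(3), np.int64(29)), (263, np.int64(14), np.int64(5), np.int64(29)), (266, np.int64(2), np.int64(8), np.int64(66)), (269, np.int64(2), np.int64(11), np.int64(66)), (272, np.int64(2), np.int64(13), np.int64(65))
[... 1091 characters left out ...]
(67)), (281, np.int64(-64), np.int64(22), np.int64(67))]
300 [(254, np.int64(-68), np.int64(-1), np.int64(30)), (257, np.int64(-68), np.int64(1), np.int64(30)), (260, np.int64(-68), np.int64(3), np.int64(30)), (263, np.int64(-68), np.int64(6), np.int64(29)), (266, np.int64(-72), np.int64(8), np.int64(35)), (269, np.int64(-73), np.int64(11), np.int64(36)), (272, np.int64(-73), np.int64(13), np.int64(37)), (275, np.int64(-72), np.int64(15), np.int64(35)), (278, np.int64(-73), np.int64(18), np.int64(36)), (281, np.int64(-72), np.int64(20), np.int64(35))]
fingers [[ -9.83227815 -38.13047338 -39.9031132 ]
 [  7.90835914 -25.25800933 -35.15987669]
 [ 12.02990562  31.2629893  -26.73584068]]
0 0
0 0
```

```bash
python3 -m creep '[[[-2,2.5,28],[0,0,0]],[[0,0,28],[0,0,0]],[[0,0,0],[0,0,0]],[[0,0,0],[0,0,0]]]' 50
python3 -m creep '[[[0,0,7],[0,0,0]],[[0,0,7],[0,0,0]],[[0,0,0],[0,0,0]]]' 50
python3 - <<'E'
from h import *
p=vision.camera("wrist"); cv2.imwrite("pics/f.png",p["image"])
z=p["z_map"].astype(float); T=np.array(p["tool_from_camera"]); v,u=np.mgrid[:384,:512];K=np.array(p["K"])
c=np.stack([(u-K[0,2])/K[0,0]*z,(v-K[1,2])/K[1,1]*z,z],-1)@T[:3,:3].T+T[:3,3]
for r in range(240,330,10): print(r,[tuple(np.round(c[r,j]*1000).astype(int)) for j in (195,205,302,312)])
E
```

```text
clock: 6.12
eef_pos: [0.4212, -0.2376, 0.0201]
tool_rot: [0.83, 0.558, 0.001, 0.002]
ft_force: [0.7, -0.5, 0.4]
grip_width: 0.0499
grasp_force: 0.0
clock: 6.5
eef_pos: [0.4206, -0.2372, 0.0054]
tool_rot: [0.83, 0.558, 0.001, 0.002]
ft_force: [0.3, 0.7, 0.8]
grip_width: 0.05
grasp_force: 0.0
240 [(np.int64(-4), np.int64(-38), np.int64(3)), (np.int64(-4), np.int64(-32), np.int64(3)), (np.int64(-1), np.int64(28), np.int64(-3)), (np.int64(-1), np.int64(34), np.int64(-3))]
250 [(np.int64(11), np.int64(-29), np.int64(-40)), (np.int64(8), np.int64(-25), np.int64(-33)), (np.int64(-8), np.int64(28), np.int64(-3)), (np.int64(11), np.int64(26), np.int64(-40))]
260 [(np.int64(12), np.int64(-27), np.int64(-51)), (np.int64(3), np.int64(-25), np.int64(-35)), (np.int64(-15), np.int64(28), np.int64(-3)), (np.int64(11), np.int64(25), np.int64(-49))]
270 [(np.int64(12), np.int64(-25), np.int64(-58)), (np.int64(-1), np.int64(-25), np.int64(-37)), (np.int64(-22), np.int64(29), np.int64(-3)), (np.int64(7), np.int64(25), np.int64(-50))]
280 [(np.int64(8), np.int64(-25), np.int64(-60)), (np.int64(-6), np.in
[... 157 characters left out ...]
(-60)), (np.int64(-41), np.int64(-34), np.int64(4)), (np.int64(-37), np.int64(30), np.int64(-2)), (np.int64(-2), np.int64(25), np.int64(-52))]
300 [(np.int64(0), np.int64(-25), np.int64(-62)), (np.int64(-49), np.int64(-34), np.int64(4)), (np.int64(-44), np.int64(30), np.int64(-3)), (np.int64(-6), np.int64(25), np.int64(-54))]
310 [(np.int64(-5), np.int64(-25), np.int64(-62)), (np.int64(-56), np.int64(-34), np.int64(3)), (np.int64(-52), np.int64(30), np.int64(-3)), (np.int64(-10), np.int64(25), np.int64(-55))]
320 [(np.int64(-8), np.int64(-25), np.int64(-64)), (np.int64(-65), np.int64(-35), np.int64(4)), (np.int64(-60), np.int64(31), np.int64(-2)), (np.int64(-59), np.int64(37), np.int64(-3))]
```

View pics/f.png

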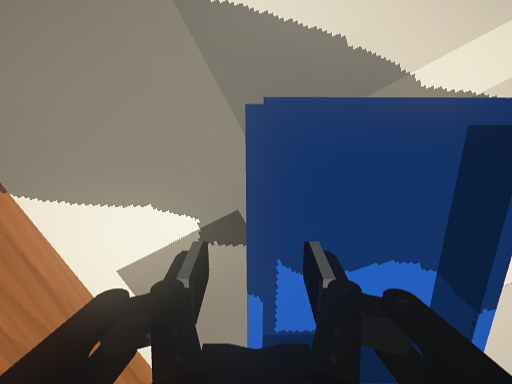

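The wall (columns 247-263) lies between the fingertips (208 and 305). The real tips end about 25 mm short of the reported TCP, so the first grip closed on top of the rim. I lower a little more and grip.

```bash
python3 -m creep '[[[0,0,6],[0,0,0]],[[0,0,0],[0,0,0]]]' 50
python3 -m creep '[[[0,0,0],[0,0,0]],[[0,0,0],[0,0,0]],[[0,0,0],[0,0,0]],[[0,0,0],[0,0,0]],[[0,0,0],[0,0,0]]]' 0
python3 -m creep '[[[0,0,-8],[0,0,0]],[[0,0,-8],[0,0,0]],[[0,0,0],[0,0,0]]]' 
python3 -c "
from h import *
togo([.5217-.059*.9945,.0921+.059*.1045,.012],-6)"
```

```text
clock: 6.8
eef_pos: [0.4207, -0.2373, -0.0007]
tool_rot: [0.83, 0.558, 0.001, 0.002]
ft_force: [-1.4, -0.4, -0.9]
grip_width: 0.05
grasp_force: 0.0
clock: 7.42
eef_pos: [0.4212, -0.2375, 0.0]
tool_rot: [0.83, 0.558, 0.001, 0.002]
ft_force: [-0.9, -0.2, 4.5]
grip_width: 0.0064
grasp_force: 61.5
clock: 7.8
eef_pos: [0.4215, -0.2377, 0.0164]
tool_rot: [0.83, 0.558, 0.002, 0.003]
ft_force: [-0.0, -0.2, -3.8]
grip_width: 0.0066
grasp_force: 60.5
t 7.8 pos [ 0.4215 -0.2377  0.0164] F [-0.  -0.2 -3.8] shift mm [326.7 -88.7   3.8] turn [ 0.006  0.001 -0.283] grip 0.0066 60.5
```

```bash
python3 -m creep '[[[20,-5.7,0],[0,0,-0.018]],[[41,-11.4,0],[0,0,-0.0355]],[[41,-11.4,0],[0,0,-0.0355]],[[41,-11.4,0],[0,0,-0.0355]],[[41,-11.4,0],[0,0,-0.0355]],[[41,-11.4,0],[0,0,-0.0355]],[[41,-11.4,0],[0,0,-0.0355]],[[41,-11.4,0],[0,0,-0.0355]],[[20,-5.7,0],[0,0,-0.0165]],[[0,0,0],[0,0,0]],[[0,0,0],[0,0,0]]]' >/dev/null
python3 - <<'E'
from h import *
togo([.463,.0983,.0],-6)
t=vision.camera("top"); C=cloud(t); h=cv2.cvtColor(t["image"],cv2.COLOR_BGR2HSV)
m=(h[...,0]>100)&(h[...,0]<125)&(h[...,1]>120)&(np.hypot(C[...,0]-.475,C[...,1]-.1)<.12)&(C[...,2]<.1)
r=cv2.minAreaRect((C[m][:,:2]*1000).astype(np.float32));print(r, np.percentile(C[m][:,2],[10,50,99]))
E
```

```text
t 9.18 pos [0.4183 0.1011 0.0152] F [-0.4  0.  -2.8] shift mm [ 1.9 44.7 15.5] turn [ 0.005 -0.    -0.001] grip 0.0057 97.2
((472.4085388183594, 58.11920928955078), (155.52244567871094, 125.15995025634766), 84.6440200805664) [0.01569082 0.0203405  0.06208385]
```

```bash
python3 - <<'E'
from h import *
w=vision.camera("wrist")["image"]; t=vision.camera("top")["image"][140:300,100:340]
cv2.imwrite("pics/g.png",np.vstack([w[:300],cv2.resize(t,(450,300))[:,:450] if 0 else cv2.copyMakeBorder(cv2.resize(t,(450,300)),0,0,0,62,0)]))
E
```

```text
(no output)
```

View pics/g.png

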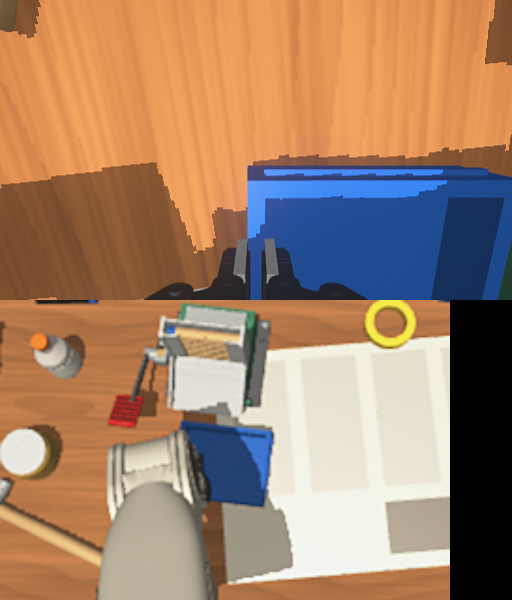

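The tray slipped about 37 mm along the wall, so the fingers now hold it near its left end. I set it down, shift to mid-wall and regrip.

```bash
python3 -m creep '[[[0,0,8],[0,0,0]],[[0,0,8],[0,0,0]],[[0,0,0],[0,0,0]]]'
python3 -m creep '[[[0,0,0],[0,0,0]],[[0,0,0],[0,0,0]],[[0,0,-2],[0,0,0]],[[-18,0,0],[0,0,0]],[[-19,0,0],[0,0,0]],[[0,0,0],[0,0,0]],[[0,0,0],[0,0,0]]]' 40
python3 -m creep '[[[0,0,-1],[0,0,0]],[[0,0,0],[0,0,0]],[[0,0,0],[0,0,0]],[[0,0,0],[0,0,0]],[[0,0,0],[0,0,0]]]' 0
cat >> h.py <<'E'
def tray():
    t=vision.camera("top"); C=cloud(t); h=cv2.cvtColor(t["image"],cv2.COLOR_BGR2HSV)
    m=(h[...,0]>100)&(h[...,0]<125)&(h[...,1]>120)&(np.hypot(C[...,0]-.49,C[...,1]-.08)<.14)&(C[...,2]<.1)
    c,s,a=cv2.minAreaRect((C[m][:,:2]*1000).astype(np.float32)); d=np.array(c)/1000-[.5217,.0921]
    print("tray",c,s,a,"in place frame mm",1000*(d@[.9945,-.1045]),1000*(d@[.1045,.9945]),np.percentile(C[m][:,2],[10,99]))
E
python3 -c "
from h import *
togo([.463,.0983,.0],-6); tray()
print(vision.camera('wrist')['tool_from_camera'])"
```

```text
clock: 9.7
eef_pos: [0.419, 0.1005, 0.0043]
tool_rot: [0.743, 0.669, 0.002, 0.004]
ft_force: [-15.7, -7.5, 51.8]
grip_width: 0.0059
grasp_force: 107.0
clock: 10.58
eef_pos: [0.4141, 0.0644, 0.001]
tool_rot: [0.743, 0.669, 0.001, 0.002]
ft_force: [0.3, -0.4, -0.3]
grip_width: 0.0398
grasp_force: 0.0
clock: 11.2
eef_pos: [0.4144, 0.0646, 0.0025]
tool_rot: [0.743, 0.669, 0.002, 0.002]
ft_force: [0.3, 1.5, 3.9]
grip_width: 0.0069
grasp_force: 60.3
t 11.2 pos [0.4144 0.0646 0.0025] F [0.3 1.5 3.9] shift mm [38.6 44.8  2.7] turn [0.005 0.    0.   ] grip 0.0069 60.3
tray (473.9360046386719, 60.076595306396484) (159.91004943847656, 124.47940826416016) 83.5948486328125 in place frame mm -44.154847596359325 -36.838613483047496 [0.00541815 0.04914484]
[[-3.48915579e-05 -9.53621611e-01 -3.01008009e-01  7.75031492e-02]
 [ 9.99999996e-01 -8.30922601e-06 -8.95913050e-05 -8.55884657e-05]
 [ 8.29350611e-05 -3.01008010e-01  9.53621608e-01 -1.65712708e-01]
 [ 0.00000000e+00  0.00000000e+00  0.00000000e+00  1.00000000e+00]]
```

```bash
python3 -m creep '[[[0,0,-3],[0,0,0]],[[4,0,0],[0,0,0]],[[8,0,0],[0,0,0]],[[9,0,0],[0,0,0]],[[8,4,0],[0,0,0]],[[6,7,0],[0,0,0]],[[2,8,0],[0,0,0]],[[0,8,0],[0,0,0]],[[0,6,0],[0,0,0]],[[0,3,0],[0,0,0]],[[0,0,0],[0,0,0]]]'
python3 -c "
from h import *
togo([.463,.0983,.0],-6); tray()"
```

```text
clock: 12.68
eef_pos: [0.4537, 0.0969, 0.0052]
tool_rot: [0.743, 0.669, 0.001, 0.002]
ft_force: [-0.1, 0.5, -3.3]
grip_width: 0.007
grasp_force: 59.4
t 12.68 pos [0.4537 0.0969 0.0052] F [-0.1  0.5 -3.3] shift mm [2.4 9.1 5.3] turn [ 0.005  0.001 -0.001] grip 0.007 59.4
tray (511.1882019042969, 89.51311492919922) (157.12525939941406, 125.69437408447266) 85.70555877685547 in place frame mm -10.18365371627808 -3.6711401039123515 [0.00740564 0.05240684]
```

```bash
python3 -m creep '[[[2.5,3,0],[0,0,0]],[[0,3,1],[0,0,0]],[[0,2,1],[0,0,0]],[[0,0,1],[0,0,0]],[[0,0,0],[0,0,0]]]'
python3 -m creep '[[[0,1.5,0],[0,0,0]],[[0,0,0],[0,0,0]]]'
python3 -m creep '[[[0,1.5,0],[0,0,0]],[[0,0,0],[0,0,0]]]'
python3 -c "
from h import *
togo([.463,.0983,.0],-6); tray()"
```

```text
clock: 13.35
eef_pos: [0.4623, 0.0988, 0.0025]
tool_rot: [0.743, 0.669, 0.001, 0.002]
ft_force: [-0.7, -0.1, -2.0]
grip_width: 0.0067
grasp_force: 59.4
clock: 13.6
eef_pos: [0.4626, 0.0987, 0.0025]
tool_rot: [0.743, 0.669, 0.001, 0.002]
ft_force: [-3.7, -0.2, 2.9]
grip_width: 0.0066
grasp_force: 60.2
clock: 13.85
eef_pos: [0.4625, 0.0987, 0.0025]
tool_rot: [0.743, 0.669, -0.0, 0.001]
ft_force: [-7.8, 1.7, 8.0]
grip_width: 0.0064
grasp_force: 60.9
t 13.85 pos [0.4625 0.0987 0.0025] F [-7.8  1.7  8. ] shift mm [-0.3  0.5  2.5] turn [0.001 0.001 0.   ] grip 0.0064 60.9
tray (520.986572265625, 92.41752624511719) (156.90707397460938, 124.57549285888672) 84.57207489013672 in place frame mm -0.7426853744507882 0.24122665252684597 [0.00492303 0.04866792]
```

The tray is seated against the apron and within 1 mm of its place. I release it, lift, and go above the pad.

```bash
python3 -m creep '[[[0,0,0],[0,0,0]],[[0,0,0],[0,0,0]],[[0,0,-10],[0,0,0]],[[0,0,-40],[0,0,0]],[[0,0,-50],[0,0,0]],[[0,0,-50],[0,0,0]],[[0,0,0],[0,0,0]],[[0,0,0],[0,0,0]]]' 30
python3 -c "
from h import *
tray(); togo([.5464,.2121,.150],-6)"
```

```text
clock: 14.9
eef_pos: [0.4643, 0.0987, 0.1527]
tool_rot: [0.743, 0.669, 0.002, 0.003]
ft_force: [-0.4, 0.1, -0.7]
grip_width: 0.0305
grasp_force: 0.0
tray (518.571533203125, 62.99534225463867) (96.07261657714844, 124.30469512939453) 84.13188171386719 in place frame mm -0.06982349510199037 -29.271506908035292 [0.00495681 0.04904168]
t 14.95 pos [0.4636 0.0985 0.1517] F [ 0.5 -0.2  0.2] shift mm [121.7  70.5   1.8] turn [ 0.004  0.002 -0.   ] grip 0.0302 0.0
```

```bash
python3 -m creep '[[[30,17,0],[0,0,0]],[[45,26.5,0],[0,0,0]],[[32,18,0],[0,0,0]],[[15,9,0],[0,0,0]],[[0,0,0],[0,0,0]],[[0,0,0],[0,0,0]]]' 0
python3 - <<'E'
from h import *
togo([.5464,.2121,.150],-6); tray()
p=vision.camera("wrist"); s=vision.camera("scene")["image"][170:290,200:360]
cv2.imwrite("pics/i.png",np.vstack([p["image"][60:],cv2.resize(s,(512,384))[:270]]))
E
```

```text
clock: 15.7
eef_pos: [0.5459, 0.2118, 0.1512]
tool_rot: [0.743, 0.669, -0.0, 0.002]
ft_force: [-1.0, -0.7, -0.6]
grip_width: -0.0002
grasp_force: 0.0
t 15.7 pos [0.5459 0.2118 0.1512] F [-1.  -0.7 -0.6] shift mm [0.4 0.5 1.2] turn [ 0.002  0.003 -0.001] grip -0.0002 0.0
tray (521.65234375, 94.46637725830078) (161.0697784423828, 124.36837005615234) 84.19657135009766 in place frame mm -0.29468056411745974 2.3483821052551295 [0.00482088 0.04925493]
```

View pics/i.png

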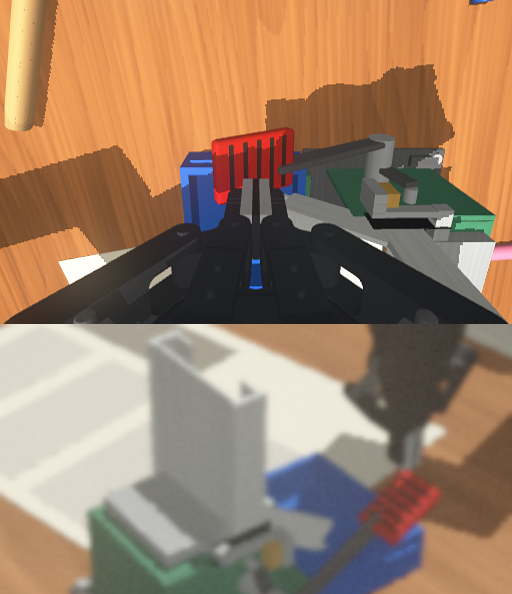

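Above the pad the fingertips are near its middle (pad at columns 213-295, fingers at 256), and the tray is square under the chute. I descend to contact.

```bash
python3 -m creep '[[[0,0.5,16],[0,0,0]],[[0,0,16],[0,0,0]],[[0,0,4],[0,0,0]],[[0,0,0],[0,0,0]]]'
python3 -m creep '[[[0,0,4],[0,0,0]],[[0,0,4],[0,0,0]],[[0,0,0],[0,0,0]]]'
python3 -m creep '[[[0,-4,10],[0,0,0]],[[0,-5,10],[0,0,0]],[[0,-3,10],[0,0,0]],[[0,0,0],[0,0,0]]]'
python3 -m creep '[[[0,-2,9],[0,0,0]],[[0,-2,6],[0,0,0]],[[0,0,0],[0,0,0]]]'
```

```text
clock: 16.35
eef_pos: [0.5476, 0.2122, 0.1161]
tool_rot: [0.743, 0.669, 0.001, 0.002]
ft_force: [0.4, 0.1, -0.2]
grip_width: -0.0
grasp_force: 0.0
clock: 16.73
eef_pos: [0.5481, 0.2129, 0.1087]
tool_rot: [0.743, 0.669, 0.002, 0.002]
ft_force: [1.2, 0.8, 2.9]
grip_width: -0.0004
grasp_force: 1.4
clock: 17.23
eef_pos: [0.5363, 0.214, 0.0781]
tool_rot: [0.743, 0.669, 0.001, 0.002]
ft_force: [3.4, 1.2, 5.3]
grip_width: 0.0001
grasp_force: 2.7
clock: 17.6
eef_pos: [0.5331, 0.2143, 0.064]
tool_rot: [0.743, 0.669, 0.002, 0.003]
ft_force: [3.2, 0.6, 4.9]
grip_width: 0.0001
grasp_force: 3.0
```

```bash
for i in 1 ; do python3 -m creep '[[[0,-1,4],[0,0,0]],[[0,0,4],[0,0,0]],[[0,0,0],[0,0,0]]]'; done | egrep 'eef|force|clock'
python3 -m creep '[[[0,0,3],[0,0,0]],[[0,0,0],[0,0,0]]]'| egrep 'eef|force'
python3 -m creep '[[[0,0,3],[0,0,0]],[[0,0,0],[0,0,0]]]'| egrep 'eef|force'
```

```text
clock: 17.98
eef_pos: [0.5321, 0.2144, 0.0563]
ft_force: [2.4, 0.9, 7.0]
grasp_force: 3.3
eef_pos: [0.5318, 0.2145, 0.0533]
ft_force: [1.6, -0.1, 6.5]
grasp_force: 3.5
eef_pos: [0.5316, 0.2144, 0.0503]
ft_force: [1.3, 0.7, 7.6]
grasp_force: 3.6
```

```bash
python3 -m creep '[[[0,0,3],[0,0,0]],[[0,0,0],[0,0,0]]]'| egrep 'clock|eef|force'
python3 -m creep '[[[0,0,2],[0,0,0]],[[0,0,0],[0,0,0]]]'| egrep 'eef|force'
```

```text
clock: 18.73
eef_pos: [0.5315, 0.2145, 0.0473]
ft_force: [-0.3, 0.5, 8.1]
grasp_force: 3.7
eef_pos: [0.5315, 0.2145, 0.0454]
ft_force: [0.9, 1.7, 7.5]
grasp_force: 4.0
```

```bash
for r in 1; do python3 -m creep '[[[0,0,3],[0,0,0]],[[0,0,0],[0,0,0]]]'| egrep 'eef|ft_force'; done
python3 -m creep '[[[0,0,3],[0,0,0]],[[0,0,0],[0,0,0]]]'| egrep 'eef|ft_force'
```

```text
eef_pos: [0.5315, 0.2145, 0.0424]
ft_force: [-0.2, 0.5, 7.9]
eef_pos: [0.5315, 0.2145, 0.0395]
ft_force: [0.0, 1.4, 8.9]
```

```bash
python3 -m creep '[[[0,0,3],[0,0,0]],[[0,0,0],[0,0,0]]]'| egrep 'clock|eef|ft_force'
```

```text
clock: 19.73
eef_pos: [0.5316, 0.2145, 0.0366]
ft_force: [0.6, 0.9, 8.0]
```

```bash
python3 -m creep '[[[0,0.5,3],[0,0,0]],[[0,0,0],[0,0,0]]]'| egrep 'eef|ft_force'; python3 -m creep '[[[0,0.5,3],[0,0,0]],[[0,0,0],[0,0,0]]]'| egrep 'eef|ft_force'
```

```text
eef_pos: [0.5318, 0.2144, 0.0335]
ft_force: [-0.1, 1.0, 9.1]
eef_pos: [0.5321, 0.2144, 0.0304]
ft_force: [-0.3, 1.3, 9.5]
```

```bash
python3 -m creep '[[[0,0.5,3],[0,0,0]],[[0,0,0],[0,0,0]]]'| egrep 'clock|eef|ft_force'
```

```text
clock: 20.48
eef_pos: [0.5324, 0.2144, 0.0274]
ft_force: [-0.6, 0.8, 9.8]
```

```bash
python3 -m creep '[[[0,0.5,3],[0,0,0]],[[0,0,0],[0,0,0]]]'| egrep 'eef|ft_force'
```

```text
eef_pos: [0.5328, 0.2144, 0.0244]
ft_force: [-1.0, 0.6, 10.1]
```

```bash
python3 -m creep '[[[0,0,2],[0,0,0]],[[0,0,0],[0,0,0]]]'| egrep 'clock|eef|ft_force'
```

```text
clock: 20.98
eef_pos: [0.5331, 0.2143, 0.0226]
ft_force: [-1.6, 0.3, 10.1]
```

```bash
python3 -m creep '[[[0,0,2],[0,0,0]],[[0,0,0],[0,0,0]]]'| egrep 'clock|eef|ft_force'
```

```text
clock: 21.22
eef_pos: [0.5334, 0.2143, 0.0211]
ft_force: [-1.1, 1.8, 12.5]
```

```bash
python3 -m creep '[[[0,0,2],[0,0,0]],[[0,0,0],[0,0,0]]]'| egrep 'clock|eef|ft_force'
```

```text
clock: 21.48
eef_pos: [0.5338, 0.2143, 0.0197]
ft_force: [-1.9, 0.5, 15.0]
```

The stop is felt: the force jumps from 10 to 15 N at z = 0.0197. I let the lever up and check.

```bash
python3 -m creep '[[[0,-1,-18],[0,0,0]],[[0,0,-20],[0,0,0]],[[0,2.5,-20],[0,0,0]],[[0,5.5,-20],[0,0,0]],[[0,7.5,-22],[0,0,0]],[[0,0,0],[0,0,0]],[[0,0,0],[0,0,0]]]'| egrep 'clock|eef|ft_force'
cat >> h.py <<'E'
def blanks(name):
    t=vision.camera("top"); C=cloud(t); h=cv2.cvtColor(t["image"],cv2.COLOR_BGR2HSV)
    d=C[...,:2]-[.5217,.0921]; X=d@[.9945,-.1045]; Y=d@[.1045,.9945]
    m=(abs(X)<.055)&(abs(Y)<.07)&(C[...,2]<.06)&(h[...,0]<30)&(h[...,1]>40)&(h[...,2]>90)
    n,l,st,ce=cv2.connectedComponentsWithStats(m.astype(np.uint8)); print("wood px",m.sum(),[(s[:5].tolist()) for s in st[1:] if s[4]>5])
    s=vision.camera("scene")["image"]; cv2.imwrite(name,np.hstack([cv2.resize(t["image"][150:260,150:260],(400,400)),cv2.resize(s[160:280,200:320],(400,400))]))
E
python3 -c "
from h import *
blanks('pics/j.png'); tray()"
```

```text
clock: 22.35
eef_pos: [0.5457, 0.2121, 0.1159]
ft_force: [0.2, -0.1, 1.9]
wood px 132 [[195, 223, 30, 8, 132]]
tray (521.7496948242188, 94.06580352783203) (160.78565979003906, 124.65916442871094) 84.18009185791016 in place frame mm -0.1560049659729676 1.9601847175598066 [0.00499786 0.0494632 ]
```

View pics/j.png

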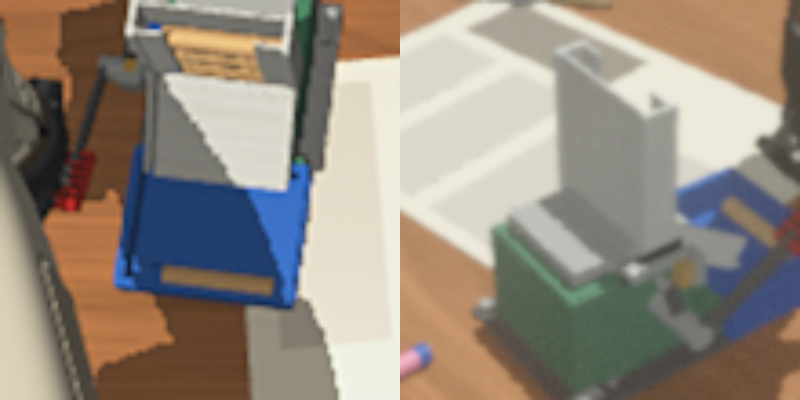

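One blank lies in the tray (left half at (218,280)), and the lever is up. Second stroke.

```bash
python3 -m creep '[[[0,-7.5,22],[0,0,0]],[[0,-5.5,20],[0,0,0]],[[0,-2.5,20],[0,0,0]],[[0,0,18],[0,0,0]],[[0,0.5,10],[0,0,0]],[[0,0.5,5],[0,0,0]],[[0,0,3],[0,0,0]],[[0,0,2],[0,0,0]],[[0,0,0],[0,0,0]],[[0,0,0],[0,0,0]]]'| egrep 'clock|eef|ft_force'
```

```text
clock: 23.75
eef_pos: [0.5326, 0.2147, 0.0192]
ft_force: [-5.2, 0.0, 15.7]
```

```bash
python3 -m creep '[[[0,-1,-18],[0,0,0]],[[0,0,-20],[0,0,0]],[[0,2.5,-20],[0,0,0]],[[0,5.5,-20],[0,0,0]],[[0,7.5,-24],[0,0,0]],[[0,0,0],[0,0,0]],[[0,0,0],[0,0,0]]]'| egrep 'clock|eef|ft_force'
python3 -c "
from h import *
blanks('pics/k.png'); tray()"
```

```text
clock: 24.62
eef_pos: [0.5456, 0.2122, 0.1178]
ft_force: [-0.1, 0.6, -0.4]
wood px 296 [[195, 218, 31, 13, 296]]
tray (521.6802978515625, 97.46372985839844) (167.21630859375, 125.31084442138672) 84.67172241210938 in place frame mm -0.5801035568238353 5.332170469665512 [0.00506303 0.04940961]
```

```bash
python3 -m creep '[[[0,-7.5,24],[0,0,0]],[[0,-5.5,20],[0,0,0]],[[0,-2.5,20],[0,0,0]],[[0,0,18],[0,0,0]],[[0,0.5,10],[0,0,0]],[[0,0.5,5],[0,0,0]],[[0,0,3],[0,0,0]],[[0,0,2],[0,0,0]],[[0,0,0],[0,0,0]],[[0,0,0],[0,0,0]]]'| egrep 'clock|eef|ft_force'
python3 -m creep '[[[0,-1,-18],[0,0,0]],[[0,0,-20],[0,0,0]],[[0,2.5,-20],[0,0,0]],[[0,5.5,-20],[0,0,0]],[[0,7.5,-24],[0,0,0]],[[0,0,0],[0,0,0]],[[0,0,0],[0,0,0]]]'| egrep 'clock|eef|ft_force'
python3 -c "
from h import *
blanks('pics/l.png'); tray()"
```

```text
clock: 26.02
eef_pos: [0.533, 0.2148, 0.0195]
ft_force: [-5.2, 0.7, 14.3]
clock: 26.9
eef_pos: [0.5458, 0.2122, 0.118]
ft_force: [-0.0, -0.1, 0.1]
wood px 438 [[197, 211, 30, 9, 149], [195, 217, 31, 14, 289]]
tray (521.2357788085938, 94.07198333740234) (160.7542266845703, 124.42448425292969) 84.25784301757812 in place frame mm -0.6677402336121319 1.9126263145446654 [0.00550705 0.05027327]
```

Three are in the tray. Fourth stroke, then retreat.

```bash
python3 -m creep '[[[0,-7.5,24],[0,0,0]],[[0,-5.5,20],[0,0,0]],[[0,-2.5,20],[0,0,0]],[[0,0,18],[0,0,0]],[[0,0.5,10],[0,0,0]],[[0,0.5,5],[0,0,0]],[[0,0,3],[0,0,0]],[[0,0,2],[0,0,0]],[[0,0,0],[0,0,0]],[[0,0,0],[0,0,0]]]'| egrep 'clock|eef|ft_force'
python3 -m creep '[[[0,-1,-18],[0,0,0]],[[0,0,-20],[0,0,0]],[[0,2.5,-20],[0,0,0]],[[0,5.5,-20],[0,0,0]],[[0,7.5,-24],[0,0,0]],[[0,0,-30],[0,0,0]],[[0,0,-40],[0,0,0]],[[0,0,0],[0,0,0]],[[0,0,0],[0,0,0]]]'| egrep 'clock|eef|ft_force'
python3 -c "
from h import *
blanks('pics/m.png'); tray()"
```

```text
clock: 28.3
eef_pos: [0.533, 0.2149, 0.0195]
ft_force: [-4.9, 0.7, 15.3]
clock: 29.42
eef_pos: [0.5462, 0.2125, 0.1884]
ft_force: [0.4, -0.3, -0.9]
wood px 453 [[194, 211, 33, 20, 453]]
tray (521.3068237304688, 94.03665924072266) (159.76760864257812, 124.84343719482422) 84.47029113769531 in place frame mm -0.593394690704377 1.884920694732664 [0.00563538 0.05010175]
```

View pics/m.png

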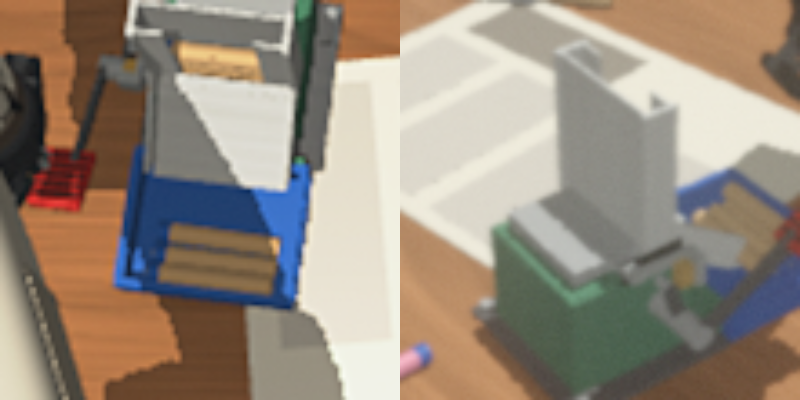

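Three blanks show clearly in the tray, and the fourth is either stacked or under the chute. I measure heights in the tray and the magazine.

```bash
python3 - <<'E'
from h import *
t=vision.camera("top"); C=cloud(t); im=t["image"]; h=cv2.cvtColor(im,cv2.COLOR_BGR2HSV)
d=C[...,:2]-[.5217,.0921]; X=1000*(d@[.9945,-.1045]); Y=1000*(d@[.1045,.9945]); Z=C[...,2]*1000
wood=(h[...,0]<30)&(h[...,1]>40)&(h[...,2]>90)
for x0 in range(-60,60,6):
    m=wood&(X>x0)&(X<=x0+6)&(abs(Y)<65)&(Z<80)
    if m.sum()>3: print(x0,m.sum(),np.percentile(Z[m],[10,50,90]),np.percentile(Y[m],[2,98]))
D0=np.load("top.npz")["C"]
for n,c in(("start",D0),("now",C)):
    dd=c[...,:2]-[.646,.079]; x=dd@[.9945,-.1045]; y=dd@[.1045,.9945]
    m=(abs(x)<.010)&(abs(y)<.04); print(n,m.sum(),np.percentile(c[m][:,2],[10,50,90]))
s=vision.camera("scene")["image"]; cv2.imwrite("pics/n.png",cv2.resize(s[200:256,262:340],(780,560),interpolation=cv2.INTER_CUBIC))
E
```

```text
-60 8 [43.5711447  45.02854268 47.65698458] [-46.68391381  37.8076146 ]
-54 59 [37.61751789 42.14327198 45.29431115] [-55.55523599  39.36889382]
-48 60 [40.3339399  43.16466962 46.25818324] [-54.82305413  39.89627537]
-42 48 [37.61192485 42.6002026  45.85557243] [-54.13274737  35.44683775]
-36 48 [19.95949736 23.00640201 26.66822346] [-55.64897224  38.78433641]
-30 57 [23.04489471 26.00588065 29.1429309 ] [-54.33058419  38.97284122]
-24 28 [19.097041   23.26922719 26.94921283] [-53.75313724  34.79990902]
-18 54 [17.15213167 22.12581879 26.03010847] [-56.04332422  37.00841771]
-12 57 [21.85471905 24.86935371 28.83475106] [-55.29552298  38.68416896]
-6 36 [22.00784606 25.2184399  28.06461882] [-49.5509882   38.38108606]
start 416 [0.1158904  0.20516737 0.23118203]
now 249 [0.10775603 0.15443433 0.16264388]
```

View pics/n.png

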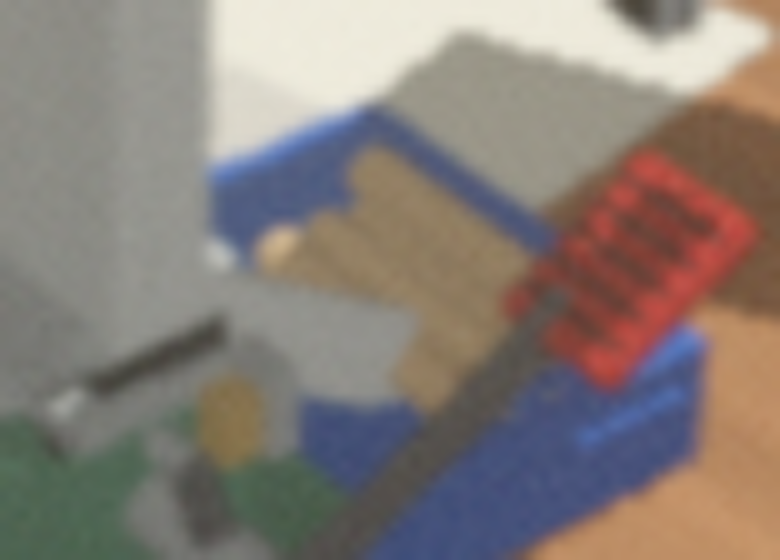

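The front blank tops out at 43 mm, so it lies on another one. The magazine stack sank about 70 mm, which is four blanks, and the lever is up.

```bash
python3 -c "
from h import *
print(workorder.job_done())"
```

```text
the job is handed in; nothing more can be done
None
```

The job is handed in: the tray is square against the apron, within about 2 mm of its place. Four blanks lie in it, one resting on another. By the measured drop of the stack, three remain in the magazine. The lever is back up, and the arm touches nothing.

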